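Load the tile dryer and start it

TASK

Load the tile dryer: lift every glazed test tile out of the crate and slide it, bare clay end down, fully home into the dryer slot marked with its own colour, and seat the plaster block flat and square in the dryer's rectangular pocket. When everything is in, press the orange start button right down and let it come up again. Leave the jar, the red sponge block and the oval wooden former where they are.

Things in the scene. Friction and masses are not known exactly. Their poses are not given: they have to be found in the camera images.
- dryer: Tile dryer, low cabinet 200 (x) x 240 (y) x 55 mm high, fixed to the table; grey rear deck with five slots, dark steel front deck with pocket and start button, both decks level at 55 mm. Origin: centre of its underside; x points from the front (pocket, button) to the rear (slots), y to its left, z up.
- crate: Plywood crate 104 (x) x 216 (y) x 48 mm high, fixed, open on top; floor 6 mm thick; five compartments 26 mm wide side by side along its y, 40 mm apart, between 14 mm wooden partitions as high as the crate. One tile at most stands in each, leaning about 24 degrees from upright against the top edge of the partition on the crate's +y side. Origin: centre of the underside.
- block: White plaster block 50 (x) x 80 (y) x 24 mm with a dark wooden grip rib on top, 14 (x) x 60 (y) mm and 24 mm high, so 48 mm overall; 0.11 to 0.22 kg. Origin: centre of its underside, z up. It starts lying on the table between crate and dryer. Either way round fits the pocket.
- pocket (a point): Centre of the floor of the dryer's rectangular pocket, 53 (x) x 83 (y) mm, 10 mm deep below the deck, 2 mm bevel at the mouth; axes as the dryer.
- start (a joint): Start button, orange, 26 mm across in a black housing on the front deck: 0 released, 0.006 m fully down (5 N); springs back. Pressed straight down.
- start_top (a point): Centre of the top face of the start button (released: it moves with the button).
- jar: Amber glass jar with white lid, 68 mm across, 100 mm high; bystander. Origin: centre of its underside.
- sponge: Red block 60 x 110 x 35 mm; bystander. Origin: centre of its underside.
- former: Flat oval wooden former 70 x 220 x 14 mm; bystander. Origin: centre of its underside.
- tile_red: Test tile 70 x 8 x 90 mm high with red glaze over the upper 60 mm and bare brown clay on the lower 30 mm; about 0.1 kg; may be absent. Origin: centre of its bare bottom edge; its own x axis runs along its 70 mm width, y through its 8 mm thickness, z up from the bare end to the glazed end. Starts leaning in a crate compartment.
- slot_red (a point): Centre of the floor of the dryer slot with red colour chips at both ends; slot 74 mm long (dryer x), 11 mm wide (dryer y), 30 mm deep below the deck, 2 mm bevel at the mouth; slots lie 40 mm apart. Axes as the dryer. A tile's thickness goes along y; either face may look either way.
- tile_yellow: Test tile 70 x 8 x 90 mm high with yellow glaze over the upper 60 mm and bare brown clay on the lower 30 mm; about 0.1 kg; may be absent. Origin: centre of its bare bottom edge; its own x axis runs along its 70 mm width, y through its 8 mm thickness, z up from the bare end to the glazed end. Starts leaning in a crate compartment.
- slot_yellow (a point): Centre of the floor of the dryer slot with yellow colour chips at both ends; slot 74 mm long (dryer x), 11 mm wide (dryer y), 30 mm deep below the deck, 2 mm bevel at the mouth; slots lie 40 mm apart. Axes as the dryer. A tile's thickness goes along y; either face may look either way.
- tile_green: Test tile 70 x 8 x 90 mm high with green glaze over the upper 60 mm and bare brown clay on the lower 30 mm; about 0.1 kg; may be absent. Origin: centre of its bare bottom edge; its own x axis runs along its 70 mm width, y through its 8 mm thickness, z up from the bare end to the glazed end. Starts leaning in a crate compartment.
- slot_green (a point): Centre of the floor of the dryer slot with green colour chips at both ends; slot 74 mm long (dryer x), 11 mm wide (dryer y), 30 mm deep below the deck, 2 mm bevel at the mouth; slots lie 40 mm apart. Axes as the dryer. A tile's thickness goes along y; either face may look either way.
- tile_blue: Test tile 70 x 8 x 90 mm high with blue glaze over the upper 60 mm and bare brown clay on the lower 30 mm; about 0.1 kg; may be absent. Origin: centre of its bare bottom edge; its own x axis runs along its 70 mm width, y through its 8 mm thickness, z up from the bare end to the glazed end. Starts leaning in a crate compartment.
- slot_blue (a point): Centre of the floor of the dryer slot with blue colour chips at both ends; slot 74 mm long (dryer x), 11 mm wide (dryer y), 30 mm deep below the deck, 2 mm bevel at the mouth; slots lie 40 mm apart. Axes as the dryer. A tile's thickness goes along y; either face may look either way.
- tile_white: Test tile 70 x 8 x 90 mm high with white glaze over the upper 60 mm and bare brown clay on the lower 30 mm; about 0.1 kg; may be absent. Origin: centre of its bare bottom edge; its own x axis runs along its 70 mm width, y through its 8 mm thickness, z up from the bare end to the glazed end. Starts leaning in a crate compartment.
- slot_white (a point): Centre of the floor of the dryer slot with white colour chips at both ends; slot 74 mm long (dryer x), 11 mm wide (dryer y), 30 mm deep below the deck, 2 mm bevel at the mouth; slots lie 40 mm apart. Axes as the dryer. A tile's thickness goes along y; either face may look either way.
Mind the look-alikes: they are no part of the job. What is meant by the tile_yellow is not black, and is the smaller of those in its own colour.

How it is judged:
On the way, in this order (a step that is already met when the one before it is completed fails the run):
1. every tile is home in its own slot and the plaster block is seated (x of tile_red in the frame of slot_red between -0.005 and 0.005 m and y of tile_red in the frame of slot_red between -0.004 and 0.004 m and z of tile_red in the frame of slot_red between -0.004 and 0.004 m and angle between each of tile_red, tile_yellow, tile_green, tile_blue, tile_white's own z axis and vertical below 0.15 rad and x of tile_yellow in the frame of slot_yellow between -0.005 and 0.005 m and y of tile_yellow in the frame of slot_yellow between -0.004 and 0.004 m and z of tile_yellow in the frame of slot_yellow between -0.004 and 0.004 m and x of tile_green in the frame of slot_green between -0.005 and 0.005 m and y of tile_green in the frame of slot_green between -0.004 and 0.004 m and z of tile_green in the frame of slot_green between -0.004 and 0.004 m and x of tile_blue in the frame of slot_blue between -0.005 and 0.005 m and y of tile_blue in the frame of slot_blue between -0.004 and 0.004 m and z of tile_blue in the frame of slot_blue between -0.004 and 0.004 m and x of tile_white in the frame of slot_white between -0.005 and 0.005 m and y of tile_white in the frame of slot_white between -0.004 and 0.004 m and z of tile_white in the frame of slot_white between -0.004 and 0.004 m and x of block in the frame of pocket between -0.004 and 0.004 m and y of block in the frame of pocket between -0.004 and 0.004 m and z of block in the frame of pocket between -0.003 and 0.003 m and angle between block's own z axis and vertical below 0.05 rad and angle between the x axis of block and the x axis of pocket, either way round below 0.06 rad), for 0.2 s.
2. with everything loaded, the start button is pressed right down (all of step 1 and value of joint start above 0.0045 m), for 0.05 s.
At the end, for the whole second after the job is handed in: Tiles in their own slots, bare end down: within 4 mm of the floor's height, 5 mm along, 4 mm across, upright within 0.15 rad. Block in the pocket: within 3 mm of its floor, 4 mm of centre, 0.05 rad of level, 0.06 rad of square. All at rest, button up (below 2 mm) (all of step 1 and linear speed of each of tile_red, tile_yellow, tile_green, tile_blue, tile_white, block below 0.02 m/s and value of joint start below 0.002 m); the robot touches nothing.
It fails at once if the jar is shifted more than 4 cm (distance of jar from where it was at the start of the episode above 0.04 m).
It fails at once if the sponge is shifted more than 4 cm (distance of sponge from where it was at the start of the episode above 0.04 m).
It fails at once if the former is shifted more than 4 cm (distance of former from where it was at the start of the episode above 0.04 m).
Of tile_red, tile_yellow, tile_green, tile_blue, tile_white only 3 to 5 are there at a start; the rules pass over those that are not, and their reading is None.
At some moment in a run one of block may be knocked a few centimetres aside while the robot is not near it.
It also fails if it takes over 210 s, if anything falls off the work surface, if the arm or the gripper's body presses on something with over 40 N, if the wrist force passes 120 N, or if a joint passes its speed limit or range.

ROBOT

A 6-joint arm with a two-finger parallel gripper is mounted at the origin on the work surface. World frame = base frame: x ahead of the robot, y to its left, z up, the work surface at z = 0. Lengths are in m, angles in rad, forces in N, time in s.
With the tool pointing down it reaches from about 0.325 to 0.775 m from the base axis. Payload 5.5 kg.
Tool frame: the origin (TCP) lies between the finger pads; the fingertips stand 8 mm ahead of it and the grasp point (between the pads) lies 11 mm behind it (tcp_to_tips is the distance from the TCP to the fingertips, in m); z points along the fingers, y is the line along which they close (so a half turn about z gives the same grasp; the last joint's range is limited). The gripper opens to 88 mm and grips with 3 to 60 N. Pads are 20 mm wide; open, the fingers measure 115 mm over their backs; the gripper's body (75 mm by 178 mm) begins 61 mm behind the grasp point.
Start: joints at [-0.057, 0.091, 1.231, -0, 1.82, -0.057], TCP at [0.6, -0, 0.231] pointing down, gripper open.
Joint ranges: [-2.87, 2.87], [-0.86, 2.18], [0.17, 2.46], [-1.51, 4.65], [0.06, 2.69], [-2.65, 2.65]. Speed limits (rad/s): [2.57, 2.57, 3.01, 3.14, 3.14, 3.14].

INTERFACE

Orientations are given as a unit quaternion [w, x, y, z].
In Python, from bench import * gives the robot as it stands. Calls block until the motion is done:
- move_to(position, orientation): joint-space move of the TCP to a pose.
- move_l(position, speed=0.15, orientation=None): straight line of the TCP; orientation=None keeps the orientation; speed is the mean speed in m/s.
- movej(angles): joint-space move.
- gripper_open() and close(): open the fingers fully, or close them until they stop; the grip force is fixed at half the most.
- hold(seconds).
- inverse_kinematics(position, orientation): joint angles nearest the present ones, or None.
- state(): the state.
- get_image(name): name is "scene" or "side" or "wrist"; returns a dict with "frame" (480x640x3 uint8, blue, green, red), "depth" (480x640 float32, m along the optical axis (not along the pixel's ray), 0 where there is no reading), "camera_matrix" (3x3 intrinsics, pixels), "view" (4x4, takes a point from world to camera coordinates). Camera axes: x right, y up, looking along -z (the intrinsics and any distortion apply to the point x, -y, -z); pixel columns grow to the right and rows downward; lengths in m; the calibration is good to about 2 mm. A picture is of the moment at which its call begins.
A pose or a line that the arm cannot do raises IKError and nothing moves.
- job_done(): hands the job in; it is judged then, once.
The state is a dict: "time": time; "joint_pos": joint angles; "dq": joint speeds; "joint_torque": joint torques, N m; "ee_pos": TCP position; "ee_rot": TCP orientation; "ft_force": force on the tool from outside, world axes, zero at the start; "moment": the same for the moment, N m; "finger_gap": finger opening in m; "finger_force": force on a finger pad.
Only numpy, scipy, OpenCV 4.12 (cv2) and the standard library are available. Lean on these libraries where they do the work, as an engineer would, in place of code of your own. Each camera call takes 0.05 s, during which the arm holds its last target. There are 200 camera calls.

## Working session

There is one attempt and no reset: what is moved stays moved. The work goes in short steps, each a Python script; the robot and the scene stay as the last script left them, time stands still between calls to the robot, and variables do not carry over. Pictures are saved under pics/ and viewed, at most 14 in all, crops included, and the job is handed in when it is done.

```bash
mkdir -p pics; ls
python3 - <<'E'
from bench import *
import cv2,pickle
d={}
for n in("scene","side","wrist"):
    i=get_image(n); d[n]=i; cv2.imwrite(f"pics/{n}0.png",i["frame"]); print(n,i["camera_matrix"].tolist(),i["view"].round(3).tolist(),[k for k in i])
pickle.dump(d,open("d0.pkl","wb")); print(state())
E
```

```text
pics
scene [[490.02271727037294, 0.0, 318.037981032672], [0.0, 490.02271727037294, 247.45843924756346], [0.0, 0.0, 1.0]] [[0.641, 0.767, -0.014, -0.36], [-0.572, 0.49, 0.658, 0.23], [0.512, -0.414, 0.752, -1.541], [0.0, 0.0, 0.0, 1.0]] ['frame', 'depth', 'camera_matrix', 'view']
side [[582.3471611405174, 0.0, 311.6236395155708], [0.0, 582.3471611405174, 234.958702642996], [0.0, 0.0, 1.0]] [[-0.944, -0.331, -0.006, 0.512], [0.173, -0.508, 0.844, -0.167], [-0.282, 0.795, 0.537, -1.33], [0.0, 0.0, 0.0, 1.0]] ['frame', 'depth', 'camera_matrix', 'view']
wrist [[432.22164960195505, 0.0, 312.6899396229954], [0.0, 432.22164960195505, 240.9721137097131], [0.0, 0.0, 1.0]] [[1.0, 0.0, -0.002, -0.6], [-0.001, 0.97, -0.241, 0.029], [0.002, 0.241, 0.97, -0.388], [0.0, 0.0, 0.0, 1.0]] ['frame', 'depth', 'camera_matrix', 'view']
{'time': 0.15, 'joint_pos': array([-5.67000051e-02,  9.16924190e-02,  1.23161156e+00, -1.62488821e-05,
        1.81979460e+00, -5.67062732e-02]), 'dq': array([ 0.00111752, -0.00106693, -0.0024623 ,  0.00137462,  0.00060011,
        0.00104889]), 'joint_torque': array([ 1.35033202e-03, -4.47044814e+01, -4.06907630e+01,  6.99103042e-02,
        2.74600578e-02, -1.16549641e-04]), 'ee_pos': array([5.99787160e-01, 4.91651537e-06, 2.29761426e-01]), 'ee_rot': array([-5.56499964e-04,  7.07105776e-01,  7.07107385e-01, -5.07271462e-04]), 'ft_force': array([ 0.41465302,  0.20596489, -0.33066378]), 'moment': array([ 0.00331218, -0.01516036, -0.07811224]), 'finger_force': 0.0, 'finger_gap': 0.08769566058041918}
```

View pics/scene0.png

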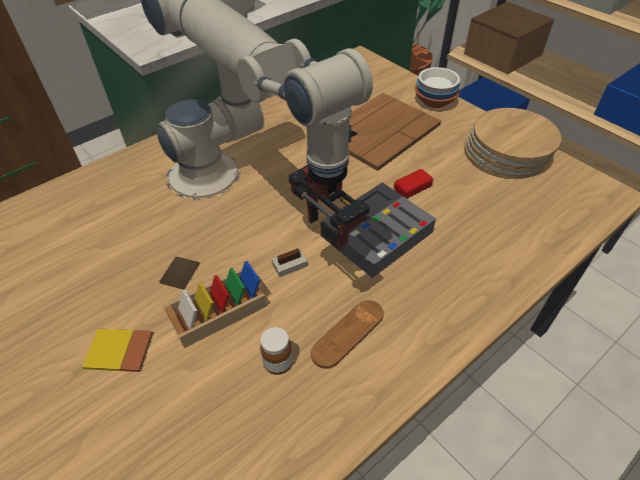

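View pics/side0.png

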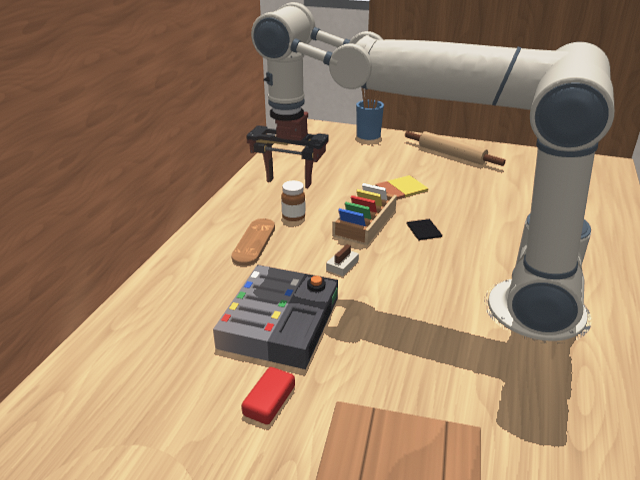

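The scene shows all five tiles in the crate (scene px ~190–250, 265–315). The dryer is at (378,228), the block at (290,262), the jar at (276,350), and the big yellow and black look-alikes lie on the table. Next I'll take wrist views from above.

```bash
cat > h.py <<'E'
from bench import *
import numpy as np, cv2, pickle
from scipy.spatial.transform import Rotation as R
def w(i,u,v,z=None,r=1):
    """pixel -> world, from depth median, or intersect with the plane at height z"""
    K=i["camera_matrix"];V=i["view"];Ri=V[:3,:3].T;c=-Ri@V[:3,3]
    d=Ri@np.array([(u-K[0,2])/K[0,0],-(v-K[1,2])/K[1,1],-1.])
    if z is None:
        p=i["depth"][int(v)-r:int(v)+r+1,int(u)-r:int(u)+r+1]; t=np.median(p[p>0])
    else: t=(z-c[2])/d[2]
    return c+t*d
def q(yaw,tilt=None):
    """tool down, closing axis (tool y) at world angle yaw; optional extra world rotvec"""
    y=np.array([np.cos(yaw),np.sin(yaw),0]);z=np.array([0,0,-1.]);x=np.cross(y,z)
    r=R.from_matrix(np.c_[x,y,z])
    if tilt is not None: r=R.from_rotvec(tilt)*r
    a=r.as_quat(); return a[[3,0,1,2]]
def snap(n,name):
    i=get_image(n); cv2.imwrite(f"pics/{name}.png",i["frame"]); pickle.dump(i,open(f"{name}.pkl","wb")); return i
E
python3 - <<'E'
from h import *
d=pickle.load(open("d0.pkl","rb")); s=d["side"]
for n,u,v in(("dry",278,312),("crate",365,215),("block",340,268),("jar",293,188),("former",253,240),("sponge",270,393)): print(n,w(s,u,v).round(3))
s=d["scene"]
for n,u,v in(("dry",378,228),("crate",220,300),("block",283,266),("jar",275,340),("former",348,334),("sponge",413,182)): print(n,w(s,u,v).round(3))
for n,u,v in(("dry",278,312),("crate",365,215)):
    p=w(d["side"],u,v); p[2]=.27
    try: move_to(p,q(0)); snap("wrist",n+"1")
    except IKError as e: print(n,e)
print(state()["joint_pos"].round(2),state()["time"])
E
```

```text
dry [0.524 0.266 0.056]
crate [ 0.453 -0.182  0.059]
block [0.46  0.022 0.02 ]
jar [ 0.663 -0.192  0.1  ]
former [ 0.719 -0.034  0.014]
sponge [0.462 0.461 0.035]
dry [0.558 0.211 0.057]
crate [ 0.485 -0.235  0.06 ]
block [ 0.474 -0.044  0.023]
jar [ 0.676 -0.212  0.1  ]
former [ 0.727 -0.048  0.013]
sponge [0.477 0.438 0.034]
[-0.45 -0.2   1.44  0.    1.9  -0.45] 3.0
```

View pics/dry1.png

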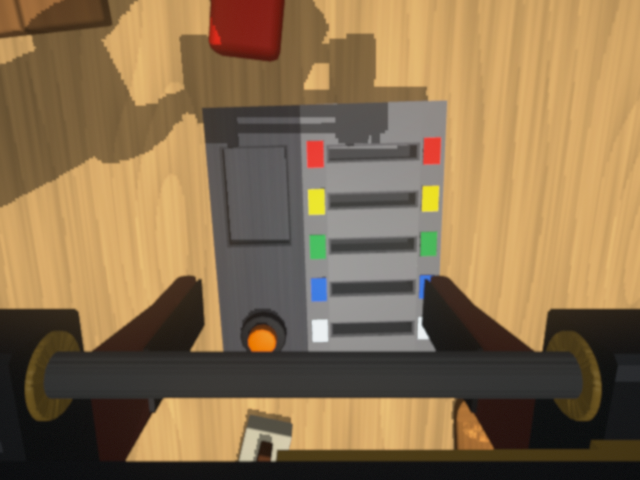

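View pics/crate1.png

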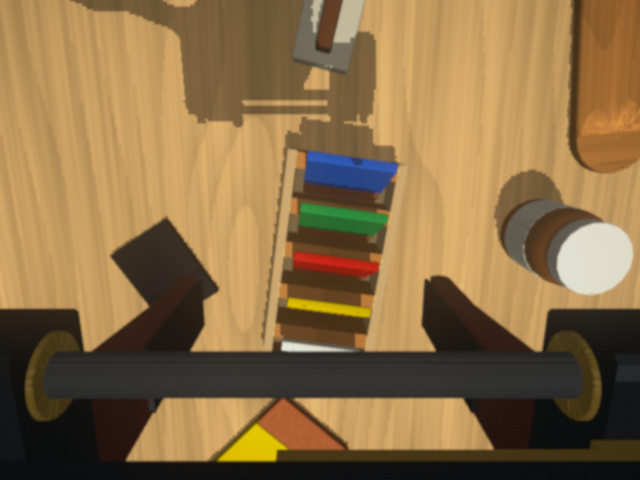

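The dryer view has the deck top corners at (205,108) and (446,101), and the slots in order from +y are red, yellow, green, blue, white. The crate view has the tiles in order from +y blue, green, red, yellow, white. The fingers hide the lower parts, so I'll retake both with an offset.

Run:
```python
from h import *
for n,p in(("crate2",(.45,-.29,.25)),("dry2",(.545,.12,.25))):
    move_to(p,q(0)); hold(.3); snap("wrist",n)
print(state()["time"])
```

```text
5.7667
```

View pics/crate2.png

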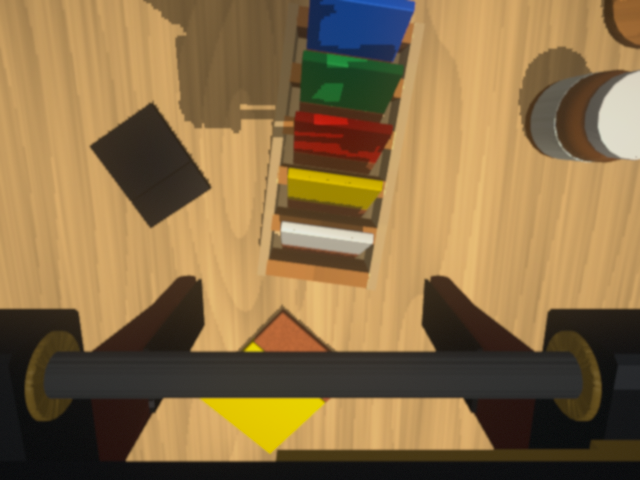

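View pics/dry2.png

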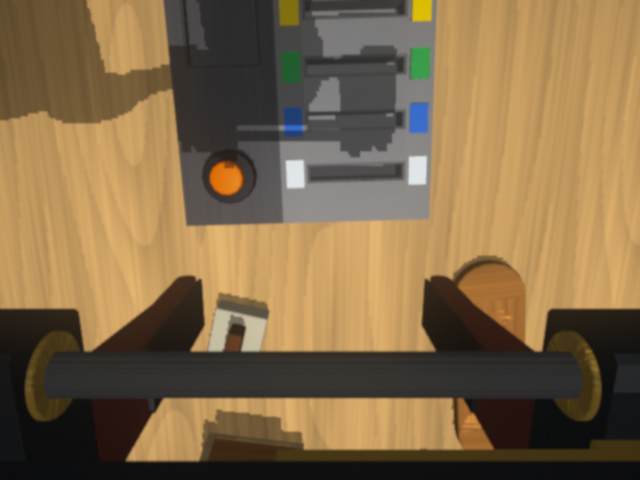

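Crate2 shows every tile, with white at (325,238) up to blue at (360,28), plus the crate's front corners at (265,275) and (368,287). Dry2 shows the button at (226,178) and the block at (238,325). Plan: grip each tile by its two 70 mm ends with the tool tilted to match the lean. Closing across the thickness would hit the neighbouring tiles.

```bash
cat >> h.py <<'E'
H={"red":[(0,8),(172,180)],"yellow":[(22,32)],"green":[(50,80)],"blue":[(105,128)]}
def mask(f,c):
    h=cv2.cvtColor(f,cv2.COLOR_BGR2HSV).astype(int)
    if c=="white": return (h[...,1]<50)&(h[...,2]>110)
    return np.any([(h[...,0]>=a)&(h[...,0]<=b) for a,b in H[c]],0)&(h[...,1]>150)&(h[...,2]>60)
def cloud(i):
    K=i["camera_matrix"];V=i["view"];d=i["depth"];v,u=np.mgrid[:480,:640]
    p=np.stack([(u-K[0,2])/K[0,0]*d,-(v-K[1,2])/K[1,1]*d,-d],-1)
    return (p-V[:3,3])@V[:3,:3]
COL=["red","yellow","green","blue","white"]
E
python3 - <<'E'
from h import *
L=lambda n:pickle.load(open(n+".pkl","rb"))
c1,c2,d1,d2=map(L,("crate1","crate2","dry1","dry2"))
print("crate corners"); 
for i,u,v in((c2,265,275),(c2,368,287),(c1,288,149),(c1,405,164)): print(w(i,u,v,.048).round(4))
print("deck");
for i,u,v in((d1,205,108),(d1,446,101),(d2,187,225),(d2,429,218)): print(w(i,u,v,.055).round(4))
print("pocket",[w(d1,u,v,.055).round(4).tolist() for u,v in((223,148),(287,146),(291,242),(229,244))])
print("button",w(d1,262,340).round(4),w(d2,226,178).round(4), "housing",w(d2,226,200).round(4),w(d2,249,180).round(4))
for nm,i in(("d1",d1),("d2",d2)):
  P=cloud(i)
  for c in COL:
    m=mask(i["frame"],c)&(abs(P[...,2]-.055)<.006)
    n,l,s,ce=cv2.connectedComponentsWithStats(m.astype(np.uint8))
    for k in range(1,n):
        if s[k,4]>150 and s[k,4]<800: print(nm,c,s[k].tolist(),w(i,*ce[k],.055).round(4).tolist())
E
```

```text
crate corners
[ 0.4099 -0.342   0.048 ]
[ 0.4993 -0.3528  0.048 ]
[ 0.4327 -0.1284  0.048 ]
[ 0.5326 -0.1409  0.048 ]
deck
[0.4374 0.351  0.055 ]
[0.6331 0.3562 0.055 ]
[0.4422 0.1125 0.055 ]
[0.6407 0.1181 0.055 ]
pocket [[0.4505, 0.3191, 0.055], [0.5037, 0.3207, 0.055], [0.506, 0.2384, 0.055], [0.4515, 0.2367, 0.055]]
button [0.4805 0.1552 0.076 ] [0.4803 0.1529 0.0755] housing [0.4775 0.1347 0.0658] [0.4961 0.1503 0.0653]
d1 red [424, 138, 17, 26, 420] [0.6241, 0.317, 0.055]
d1 red [307, 141, 16, 26, 402] [0.5267, 0.3146, 0.055]
d1 yellow [422, 186, 17, 25, 399] [0.6251, 0.2772, 0.055]
d1 yellow [309, 189, 15, 25, 368] [0.5279, 0.2745, 0.055]
d1 green [422, 234, 13, 20, 242] [0.6262, 0.237, 0.055]
d1 green [312, 236, 12, 21, 246] [0.5292, 0.2347, 0.055]
d1 blue [312, 278, 14, 23, 302] [0.5301, 0.1944, 0.055]
d1 white [300, 117, 36, 7, 231] [0.5283, 0.3416, 0.055]
d2 yellow [279, 0, 20, 26, 467] [0.5279, 0.2717, 0.055]
d2 yellow [412, 0, 20, 21, 404] [0.6252, 0.273, 0.055]
d2 green [412, 49, 17, 29, 452] [0.6262, 0.2371, 0.055]
d2 green [283, 53, 16, 29, 440] [0.529, 0.2343, 0.055]
d2 blue [410, 104, 18, 28, 453] [0.6274, 0.1972, 0.055]
d2 blue [284, 108, 18, 28, 457] [0.5302, 0.1943, 0.055]
d2 white [309, 78, 31, 33, 742] [0.5564, 0.2127, 0.055]
```

Run:
```python
from h import *
L=lambda n:pickle.load(open(n+".pkl","rb"))
d0=pickle.load(open("d0.pkl","rb"))
for nm,i in(("c2",L("crate2")),("c1",L("crate1")),("side",d0["side"]),("scene",d0["scene"])):
  P=cloud(i)
  for c in COL:
    m=mask(i["frame"],c)&(P[...,2]>.052)&(P[...,2]<.095)&(abs(P[...,0]-.47)<.09)&(abs(P[...,1]+.24)<.13)
    n,l,s,_=cv2.connectedComponentsWithStats(m.astype(np.uint8))
    if n<2: continue
    m=l==1+np.argmax(s[1:,4]); p=P[m]
    cen=p.mean(0); 
    U,S,Vt=np.linalg.svd(p-cen,full_matrices=False); nrm=Vt[2]*np.sign(Vt[2][2] or 1)
    ux=np.array([nrm[1],-nrm[0],0]); ux/=np.linalg.norm(ux); ux*=np.sign(ux[0]); a=(p-cen)@ux; lo,hi=np.percentile(a,[1,99])
    mid=cen+ux*(lo+hi)/2
    print(nm,c,m.sum(),"mid",mid.round(4),"w",round(hi-lo,4),"zmax",np.percentile(p[:,2],99).round(4),"n",nrm.round(3),"tilt",np.degrees(np.arcsin(abs(nrm[2]))).round(1),"yaw",np.arctan2(ux[1],ux[0]).round(3),"rms",(S[2]/len(p)**.5).round(4))
```

```text
c2 red 3039 mid [ 0.4713 -0.2228  0.0774] w 0.0668 zmax 0.0907 n [-0.121 -0.87   0.478] tilt 28.6 yaw -0.138 rms 0.0017
c2 yellow 2351 mid [ 0.4662 -0.2613  0.079 ] w 0.0676 zmax 0.0908 n [-0.12  -0.862  0.492] tilt 29.5 yaw -0.138 rms 0.0019
c2 green 1423 mid [ 0.4696 -0.1803  0.081 ] w 0.049 zmax 0.0908 n [-0.114 -0.876  0.469] tilt 28.0 yaw -0.129 rms 0.0017
c2 blue 4075 mid [ 0.4823 -0.1464  0.0734] w 0.0659 zmax 0.0904 n [-0.116 -0.9    0.42 ] tilt 24.8 yaw -0.128 rms 0.0009
c2 white 1641 mid [ 0.4609 -0.2998  0.0809] w 0.0671 zmax 0.0908 n [-0.12  -0.86   0.496] tilt 29.7 yaw -0.139 rms 0.0019
c1 red 1245 mid [ 0.4718 -0.2192  0.0827] w 0.0677 zmax 0.0908 n [-0.119 -0.852  0.51 ] tilt 30.7 yaw -0.139 rms 0.002
c1 yellow 853 mid [ 0.4668 -0.2553  0.0874] w 0.068 zmax 0.0909 n [-0.117 -0.831  0.544] tilt 33.0 yaw -0.14 rms 0.0022
c1 green 1226 mid [ 0.4773 -0.1809  0.0816] w 0.0637 zmax 0.0907 n [-0.12  -0.868  0.481] tilt 28.8 yaw -0.137 rms 0.0016
c1 blue 2082 mid [ 0.4823 -0.1436  0.0777] w 0.0655 zmax 0.0908 n [-0.121 -0.876  0.466] tilt 27.8 yaw -0.138 rms 0.0015
c1 white 44
[... 506 characters left out ...]
.0789] w 0.0685 zmax 0.0933 n [-0.132 -0.919  0.372] tilt 21.8 yaw -0.143 rms 0.0029
scene red 326 mid [ 0.4715 -0.2255  0.0746] w 0.0699 zmax 0.0928 n [-0.107 -0.888  0.447] tilt 26.5 yaw -0.12 rms 0.0019
scene yellow 313 mid [ 0.4657 -0.2646  0.0753] w 0.0698 zmax 0.0927 n [-0.111 -0.888  0.446] tilt 26.5 yaw -0.125 rms 0.0018
scene green 297 mid [ 0.4778 -0.1862  0.0745] w 0.067 zmax 0.0929 n [-0.111 -0.896  0.429] tilt 25.4 yaw -0.123 rms 0.0015
scene blue 293 mid [ 0.4822 -0.1471  0.0737] w 0.0694 zmax 0.0933 n [-0.128 -0.902  0.413] tilt 24.4 yaw -0.141 rms 0.0013
scene white 285 mid [ 0.4596 -0.3042  0.0757] w 0.0689 zmax 0.0932 n [-0.122 -0.881  0.457] tilt 27.2 yaw -0.138 rms 0.0017
```

```bash
cat >> h.py <<'E'
CY=-.132; TH=np.radians(24)
ex=np.array([np.cos(CY),np.sin(CY),0]);ey=np.array([-np.sin(CY),np.cos(CY),0]);ez=np.array([0,0,1.])
tt=np.sin(TH)*ey+np.cos(TH)*ez; nn=-np.cos(TH)*ey+np.sin(TH)*ez
YC=dict(zip(["blue","green","red","yellow","white"],-.0812-.04*np.arange(5)))
DY=.0283; SLOT={c:np.array([.5777,.2358,0])+(1-k)*.04*np.array([-np.sin(DY),np.cos(DY),0]) for k,c in zip([-1,0,1,2,3],COL)}
def pick(c,dx=0,dy=0):
    F=(.4967+dx)*ex+(YC[c]+dy)*ey+.0734*ez
    T=F+(.0018-.011)*tt-.004*nn; o=q(CY,-TH*ex)
    move_to(T+.07*tt,o); move_l(T,.12); close(); hold(.1)
    s=state(); print(c,"gap",s["finger_gap"].round(4),"force",round(s["finger_force"],1))
    a=TH/2; move_l(T+.12*(np.sin(a)*ey+np.cos(a)*ez),.15)
    print("lifted gap",state()["finger_gap"].round(4))
def over(c,z=.215):
    move_to(np.r_[SLOT[c][:2],z],q(DY))
def down(z1,step=.004,lim=12,speed=.05):
    f0=state()["ft_force"][2]
    while True:
        s=state(); p=s["ee_pos"]; f=s["ft_force"][2]-f0
        if abs(f)>lim: print("contact z",p[2].round(4),"f",f.round(1)); return False
        if p[2]<=z1+.0006: print("reached",p.round(4),"f",f.round(1)); return True
        tgt[2]=max(tgt[2]-step,z1) if (tgt:=globals().setdefault("TGT",p.copy())) is not None else 0
        move_l(tgt.copy(),speed)
E
python3 - <<'E'
import re
s=open('h.py').read(); k=s.index("def down")
s=s[:k]+'''def down(xy,z0,z1,step=.005,lim=12,speed=.06):
    """step straight down from z0 to z1, stopping on contact"""
    f0=state()["ft_force"][2]
    for z in np.r_[np.arange(z0-step,z1,-step),z1]:
        move_l([*xy,z],speed); s=state(); f=s["ft_force"][2]-f0
        if abs(f)>lim: print("contact",z.round(4),"f",f.round(1)); return z
    print("reached",s["ee_pos"].round(4),"f",f.round(1)); return None
'''
open('h.py','w').write(s)
E
python3 - <<'E'
from h import *
pick("blue"); over("blue"); hold(.2)
i=snap("side","b_side"); j=snap("scene","b_scene")
print(SLOT,state()["ee_pos"],state()["time"])
P=cloud(i); h=np.hstack([i["frame"][100:360,150:450],j["frame"][100:360,250:550]])
cv2.imwrite("pics/b.png",cv2.resize(h,None,fx=1.33,fy=1.33))
E
```

```text
Traceback (most recent call last):
  File "h.py", line 39, in pick
    s=state(); print(c,"gap",s["finger_gap"].round(4),"force",round(s["finger_force"],1))
                             ^^^^^^^^^^^^^^^^^^^^^
AttributeError: 'float' object has no attribute 'round'
```

```bash
sed -i 's/s\["finger_gap"\].round(4)/round(s["finger_gap"],4)/; s/state()\["finger_gap"\].round(4)/round(state()["finger_gap"],4)/' h.py
python3 - <<'E'
from h import *
s=state(); print(s["finger_gap"],s["finger_force"]); T=s["ee_pos"]; a=TH/2
move_l(T+.12*(np.sin(a)*ey+np.cos(a)*ez),.15); print(state()["finger_gap"])
over("blue"); hold(.2)
i=snap("side","b_side"); j=snap("scene","b_scene")
print(state()["ee_pos"],state()["time"])
h=np.hstack([i["frame"][100:360,150:450],j["frame"][100:360,250:550]])
cv2.imwrite("pics/b.png",cv2.resize(h,None,fx=1.33,fy=1.33))
E
```

```text
0.06945626790935264 29.995874762535095
0.06978848259849554
[0.57884371 0.19517624 0.2151008 ] 10.575
```

View pics/b.png

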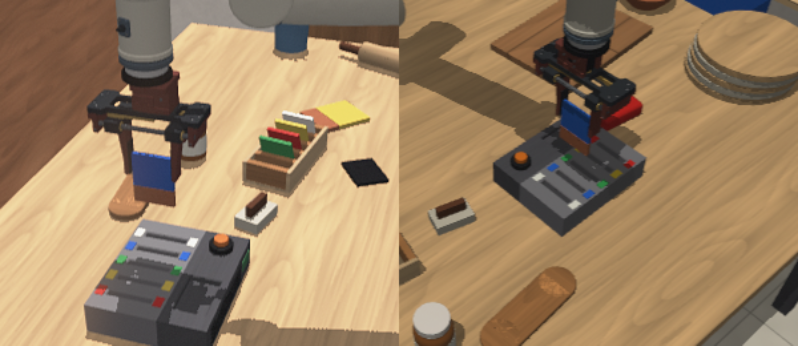

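The blue tile hangs upright between the fingers over the dryer (left pane px 153,175). I'll check its plane and bottom edge numerically before lowering.

```bash
cat >> h.py <<'E'
dx_=np.array([np.cos(DY),np.sin(DY),0]);dy_=np.array([-np.sin(DY),np.cos(DY),0])
def held(c,show=True):
    """pose of the held tile relative to the TCP: offset at bottom in dryer y, lean, from side+scene"""
    tcp=state()["ee_pos"]; out=[]
    for n in("side","scene"):
        i=get_image(n); P=cloud(i)-tcp
        a,b,z=P@dx_,P@dy_,P[...,2]
        m=mask(i["frame"],c)&(abs(a)<.028)&(abs(b)<.02)&(z>-.03)&(z<.005)
        k=np.polyfit(z[m],b[m],1)
        g=(abs(a)<.025)&(abs(b-np.polyval(k,z))<.004)&(z>-.09)
        out.append((m.sum(),np.polyval(k,-.06).round(4),k[0].round(3),np.percentile(z[g],1).round(4)))
    print(c,"side/scene: n, b at bottom, lean, zmin",out); return out
E
python3 - <<'E'
from h import *
held("blue"); over("blue")
E
```

```text
blue side/scene: n, b at bottom, lean, zmin [(np.int64(46), np.float64(0.0024), np.float64(-0.026), np.float64(-0.0612)), (np.int64(194), np.float64(-0.0041), np.float64(-0.015), np.float64(-0.0617))]
```

```bash
cat >> h.py <<'E'
def place(c,off=(0,0)):
    xy=SLOT[c][:2]+np.array(off); move_l([*xy,.155],.15)
    z=down(xy,.155,.0865)
    if z is not None and z>.092: print("NOT HOME"); return False
    gripper_open(); move_l([*xy,.215],.2); print("t",state()["time"]); return True
E
python3 - <<'E'
from h import *
place("blue")
E
```

```text
reached [0.5792 0.196  0.0875] f 4.8
t 16.275
```

Run:
```python
from h import *
for c in("green","red","yellow","white"):
    pick(c); over(c); hold(.1)
    if state()["finger_gap"]<.06: print("lost"); break
    held(c)
    if not place(c): break
move_to([.46,.0,.26],q(0)); hold(.2)
i=snap("side","aft_side"); j=snap("scene","aft_scene"); snap("wrist","blk")
h=np.hstack([cv2.resize(i["frame"][220:400,180:380],(400,360)),cv2.resize(j["frame"][130:310,260:460],(400,360))])
cv2.imwrite("pics/aft.png",h); print(state()["time"])
```

```text
green gap 0.0699 force 30.0
lifted gap 0.0698Traceback (most recent call last):
  File "<stdin>", line 5, in <module>
  File "h.py", line 59, in held
    k=np.polyfit(z[m],b[m],1)
    raise TypeError("expected non-empty vector for x")
TypeError: expected non-empty vector for x
```

Run:
```python
from h import *
for c in("green","red","yellow","white"):
    if c!="green": pick(c); over(c)
    if state()["finger_gap"]<.06: print("lost"); break
    if not place(c): break
move_to([.46,-.06,.26],q(0)); hold(.2)
i=snap("side","aft_side"); j=snap("scene","aft_scene"); snap("wrist","blk")
h=np.hstack([cv2.resize(i["frame"][220:400,180:380],(400,360)),cv2.resize(j["frame"][130:310,260:460],(400,360))])
cv2.imwrite("pics/aft.png",h); print(state()["time"])
```

```text
reached [0.578  0.236  0.0875] f 4.7
t 26.875
red gap 0.0702 force 30.0
lifted gap 0.0699
reached [0.5757 0.316  0.0876] f 4.3
t 37.975
yellow gap 0.0699 force 30.0
lifted gap 0.0699
reached [0.5768 0.276  0.0876] f 5.0
t 49.4667
white gap 0.0699 force 30.0
lifted gap 0.0698
reached [0.5802 0.1559 0.0876] f 4.5
t 60.7
62.0333
```

View pics/aft.png

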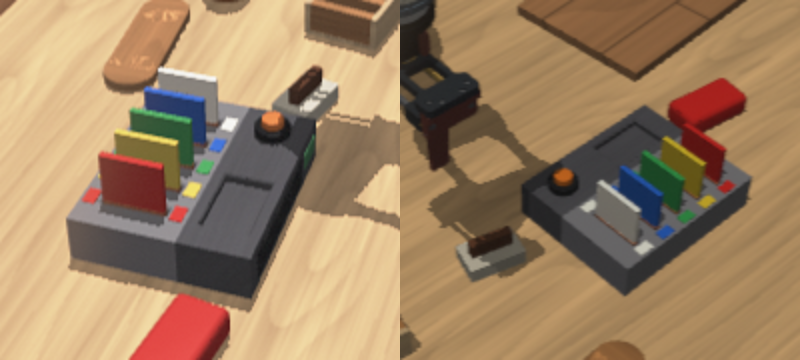

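View pics/blk.png

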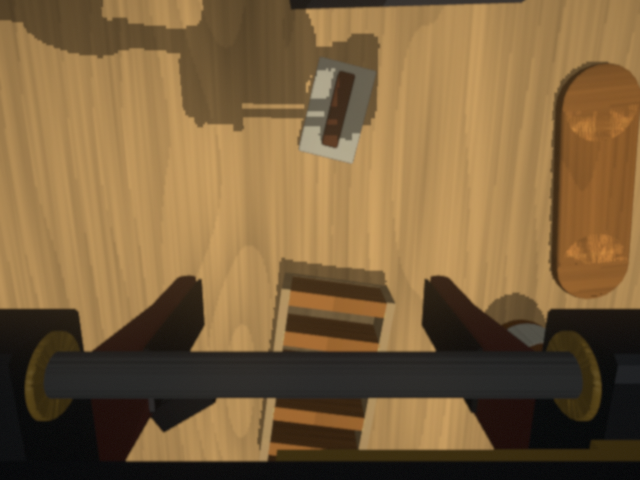

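All five tiles stand upright in their own colour slots, and the button is up. In the wrist view the block's top corners are (321,58), (377,70), (352,163) and (299,150), with the rib running (348,71)–(330,146). Next I'll localise the rib from depth and load the block.

```bash
cat >> h.py <<'E'
PK=np.array([.4779,.2787])
def findblock(i,box):
    """centre and yaw (of block x) from the depth: body top at 24 mm, rib at 48 mm"""
    P=cloud(i); x0,x1,y0,y1=box
    b=(P[...,0]>x0)&(P[...,0]<x1)&(P[...,1]>y0)&(P[...,1]<y1)
    r=[]
    for lo,hi in((.016,.06),(.042,.055)):
        m=b&(P[...,2]>lo)&(P[...,2]<hi); p=P[m][:,:2]
        (c,s,a)=cv2.minAreaRect((p*1000).astype(np.float32))
        k=cv2.boxPoints((c,s,a)); e=[k[1]-k[0],k[2]-k[1]]; l=max(e,key=np.linalg.norm)
        yaw=(np.arctan2(l[1],l[0])-np.pi/2+np.pi/2)%np.pi-np.pi/2
        r.append((np.array(c)/1000,np.array(sorted(s)).round(1),yaw,P[m][:,2].max().round(4))); print(r[-1])
    return r
E
python3 - <<'E'
from h import *
i=pickle.load(open("blk.pkl","rb"))
print([w(i,u,v,.024).round(4).tolist() for u,v in((321,58),(377,70),(352,163),(299,150))],np.mean([w(i,u,v,.024) for u,v in((321,58),(377,70),(352,163),(299,150))],0))
findblock(i,(.40,.55,-.07,.09))
for c in COL:
    j=pickle.load(open("aft_side.pkl","rb")); P=cloud(j); m=(abs((P-SLOT[c])@dx_)<.03)&(abs((P-SLOT[c])@dy_)<.012)&(P[...,2]>.07)
    print(c,np.percentile(P[m][:,2],[50,95,100]).round(4))
E
```

```text
[[0.4673, 0.0681, 0.024], [0.5146, 0.0588, 0.024], [0.4953, -0.0186, 0.024], [0.4484, -0.0074, 0.024]] [0.48138592 0.02523276 0.024     ]
(array([0.48064926, 0.02595724]), array([50.1, 79.9]), np.float32(-0.23750019), np.float64(0.0488))
(array([0.48058398, 0.02582315]), array([14. , 59.8]), np.float32(-0.23796308), np.float64(0.0488))
red [0.0959 0.1156 0.1178]
yellow [0.1025 0.1161 0.1177]
green [0.103  0.1159 0.1175]
blue [0.1037 0.1162 0.1192]
white [0.1032 0.1157 0.1176]
```

Run:
```python
from h import *
for n in("dry1","aft_side"):
    j=pickle.load(open(n+".pkl","rb")); P=cloud(j); D=P-np.r_[PK,0]; a,b=D@dx_,D@dy_
    m=(abs(a)<.038)&(abs(b)<.053)
    zd=np.median(P[m&((abs(a)>.034)|(abs(b)>.048))][:,2]); f=m&(P[...,2]<zd-.006)
    print(n,"deck",zd.round(4),"floor z",np.median(P[f][:,2]).round(4),"a",np.percentile(a[f],[1,99]).round(4),"b",np.percentile(b[f],[1,99]).round(4))
i=get_image("wrist"); (c,s,yaw,_)=findblock(i,(.38,.6,-.09,.1))[1]
o=q(float(yaw)); move_to([*c,.12],o); 
i=get_image("scene"); print("recheck"); findblock(i,(c[0]-.05,c[0]+.05,c[1]-.05,c[1]+.05)) if 0 else None
move_l([*c,.037],.1); close(); hold(.2); s=state(); print(round(s["finger_gap"],4),s["finger_force"])
move_l([*c,.17],.15); move_to([*PK,.17],q(DY)); hold(.2); print(round(state()["finger_gap"],4),state()["ee_pos"],state()["time"])
snap("side","hb_side"); snap("scene","hb_scene")
for n in("hb_side","hb_scene"):
    j=pickle.load(open(n+".pkl","rb")); D=cloud(j)-state()["ee_pos"]; a,b=D@dx_,D@dy_;z=D[...,2]
    m=(abs(a)<.04)&(abs(b)<.06)&(z>-.05)&(z<-.005)
    print(n,m.sum(),"a",np.percentile(a[m],[1,99]).round(4),"b",np.percentile(b[m],[1,99]).round(4),"z",np.percentile(z[m],[2,98]).round(4))
```

```text
dry1 deck 0.0547 floor z 0.0437 a [-0.0283  0.0237] b [-0.042  0.04 ]
aft_side deck 0.0552 floor z 0.0453 a [-0.0259  0.0245] b [-0.0455  0.031 ]
(array([0.48060968, 0.02588652]), array([50., 80.]), np.float32(-0.23622584), np.float64(0.0493))
(array([0.48058099, 0.02584669]), array([14. , 59.7]), np.float32(-0.23874831), np.float64(0.0493))
recheck
0.0137 29.999623596668243
0.014 [0.47844083 0.27733222 0.17017439] 67.3667
hb_side 675 a [-0.0263  0.0231] b [-0.0395  0.0409] z [-0.0349 -0.0078]
hb_scene 432 a [-0.0255  0.0259] b [-0.0425  0.0382] z [-0.0352 -0.0071]
```

Run:
```python
from h import *
xy=PK+(-.001*dx_-.0005*dy_)[:2]
move_l([*xy,.11],.15); z=down(xy,.11,.0825,step=.003,lim=10,speed=.04)
print(state()["ft_force"],state()["moment"],state()["ee_pos"])
j=snap("side","ins"); print(state()["time"])
```

```text
reached [0.4769 0.2782 0.0826] f -1.0
[-0.45873233  0.24705834 -1.86695162] [-0.0228408  -0.03264468  0.03780832] [0.47694716 0.27819733 0.08256337]
70.5667
```

Run:
```python
from h import *
xy=PK+(-.001*dx_-.0005*dy_)[:2]
down(xy,.0825,.081,step=.001,lim=8,speed=.03)
gripper_open(); hold(.2); move_l([*xy,.2],.15); move_to([.46,.05,.25],q(DY)); hold(.4)
i=snap("side","chk"); j=snap("scene","chk2"); k=snap("wrist","chk3")
for n,c in(("side",i),("wrist",k)):
    D=cloud(c)-np.r_[PK,0]; a,b,z=D@dx_,D@dy_,D[...,2]; m=(abs(a)<.04)&(abs(b)<.055)&(z>.064)
    t=m&(z<.075); r=m&(z>.085); print(n,"top z",np.median(z[t]).round(4),"a",np.percentile(a[t],[1,99]).round(4),"b",np.percentile(b[t],[1,99]).round(4),"rib z",np.median(z[r]).round(4))
h=np.hstack([cv2.resize(i["frame"][220:400,180:380],(400,360)),cv2.resize(j["frame"][130:310,260:460],(400,360))])
cv2.imwrite("pics/chk_v.png",h); print(state()["time"])
```

```text
reached [0.4772 0.2783 0.082 ] f 6.8
side top z 0.069 a [-0.0268  0.0226] b [-0.0397  0.0408] rib z 0.0924
  return _methods._mean(a, axis=axis, dtype=dtype,
  ret = ret.dtype.type(ret / rcount)
Traceback (most recent call last):
IndexError: index -1 is out of bounds for axis 0 with size 0
```

The side depth shows the block top at 69 mm (45 + 24) and the rib at 93 mm, so the block is seated. Now for the button press.

Run:
```python
from h import *
b=np.array([.4804,.154]); close(); move_to([*b,.13],q(DY)); move_l([*b,.088],.1)
f0=state()["ft_force"][2]
for z in np.arange(.085,.073,-.001):
    move_l([*b,z],.03); s=state(); f=s["ft_force"][2]-f0; print(round(z,4),s["ee_pos"][2].round(4),f.round(1))
    if f>18: break
hold(.3); snap("side","press")
move_l([*b,.14],.1); move_to([.46,-.06,.26],q(DY)); hold(.5)
i=snap("side","end_side"); j=snap("scene","end_scene")
h=np.hstack([cv2.resize(i["frame"][220:400,180:380],(400,360)),cv2.resize(j["frame"][130:310,260:460],(400,360))])
cv2.imwrite("pics/end.png",h); print(state()["time"])
```

```text
0.085 0.0854 0.8
0.084 0.0845 2.0
0.083 0.0833 3.6
0.082 0.0822 3.1
0.081 0.0812 4.3
0.08 0.0802 5.0
0.079 0.0793 5.7
0.078 0.0792 10.2
0.077 0.0792 14.4
0.076 0.0791 18.5
82.7
```

View pics/end.png

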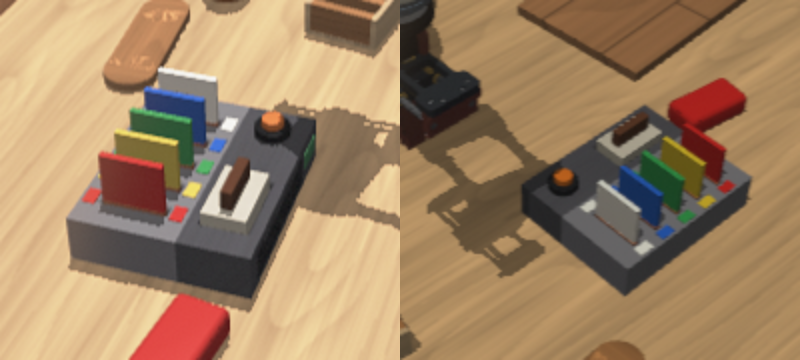

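All tiles stand in their slots, the block sits flat in the pocket, and the button is back up after a hard stop at about 6 mm of travel.

Run:
```python
from h import *
gripper_open(); hold(.3); print(job_done())
```

```text
the job is handed in; nothing more can be done
None
```

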